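Put the conservation bench kit back where it belongs

TASK

Clear up this conservation bench: lay both scrubbing brushes flat on their bristles, side by side and lengthwise, in the steel tray, stand each glass jar in the well of the wooden rack that fits it (large jar in the large well, small jar in the small one), and stand the loose wire spool upright in the grey tray next to the spool already kept there. Keep the jars upright and set them down gently rather than dropping them, and do not push the kept spool about.

Things in the scene. Friction and masses are not known exactly. Their poses are not given: they have to be found in the camera images.
- long_brush: loose scrubbing brush lying on its bristles: pale wooden back with round ends, 130 mm long (its y axis), 22 mm wide (x), 14 mm thick, on white bristles 22 mm high that stand under part of it (y from -60 to +30 mm); 36 mm high in all, so the wood spans z 22 to 36 mm. Origin: centre of the underside (bristle tips), mid length; z up. About 60 g.
- short_brush: loose scrubbing brush lying on its bristles: dark wooden back with round ends, 100 mm long (its y axis), 22 mm wide (x), 14 mm thick, on black bristles 22 mm high under nearly all of it; 36 mm high in all, wood from z 22 to 36 mm. Origin: centre of the underside (bristle tips); z up. About 60 g.
- large_jar: loose amber glass jar with black screw cap, standing, 48 mm in diameter (cap too) and 75 mm high, the cap the top 18 mm. Origin: centre of the underside; z up. About 160 g.
- small_jar: loose amber glass jar with black screw cap, standing, 30 mm in diameter (cap too) and 60 mm high, the cap the top 16 mm. Origin: centre of the underside; z up. About 60 g.
- wire_spool: the loose full spool of metal wire, standing on the table: white plastic flanges, 44 mm in diameter and 44 mm high, to be gripped as a cylinder. Origin: centre of the underside; z up. About 140 g.
- kept_spool: a spool just like wire_spool that already stands in the grey tray, near the tray's -y end (about y = -42 mm in the tray's frame); loose, it stays there. Origin: centre of the underside.
- brush_tray: shallow stainless steel tray fixed on the table, 140 mm (x) by 170 mm (y) outside, walls 3 mm thick with a rolled rim up to 14 mm above the table, inner floor 3 mm above the table. Origin: centre of the underside; y along its long side. The brushes go in along y, for instance at x = -38 mm and x = +38 mm.
- jar_rack: wooden block fixed on the table, 84 mm (x) by 160 mm (y), 25 mm high, with two round wells 15 mm deep (their floors are 10 mm above the table): the large well, 64 mm in diameter, is centred at x = 0, y = -40 mm, the small well, 46 mm in diameter, at x = 0, y = +46 mm. Origin: centre of the underside.
- wire_tray: shallow grey plastic tray fixed on the table, 100 mm (x) by 160 mm (y) outside, walls 3 mm thick and 14 mm high, inner floor 3 mm above the table. The kept spool stands in its -y half; its +y half (centre about y = +42 mm) is free. Origin: centre of the underside; y along its long side.
Things that resemble listed ones, but are neither listed nor needed, are in the scene too. What is shaped like the long_brush but turquoise is not meant. What is shaped like the small_jar but red is not meant.

How it is judged:
At the end, for the whole second after the job is handed in: Brushes flat on the steel tray's floor, within 0.35 rad of lengthwise; each jar upright on the floor of its own well (within 11 mm of its centre); both spools upright on the grey tray's floor (undersides within 4 mm of the floor); all at rest (x of long_brush in the frame of brush_tray between -0.058 and 0.058 m and y of long_brush in the frame of brush_tray between -0.034 and 0.034 m and z of long_brush in the frame of brush_tray between 0 and 0.007 m and angle between each of long_brush, short_brush, large_jar, small_jar, wire_spool, kept_spool's own z axis and vertical below 0.08 rad and angle between the y axis of each of long_brush, short_brush and the y axis of brush_tray, either way round below 0.35 rad and linear speed of each of long_brush, short_brush, large_jar, small_jar, wire_spool, kept_spool below 0.02 m/s and angular speed of each of long_brush, short_brush, large_jar, small_jar, wire_spool, kept_spool below 0.2 rad/s and x of short_brush in the frame of brush_tray between -0.058 and 0.058 m and y of short_brush in the frame of brush_tray between -0.034 and 0.034 m and z of short_brush in the frame of brush_tray between 0 and 0.007 m and x of large_jar in the frame of jar_rack between -0.011 and 0.011 m and y of large_jar in the frame of jar_rack between -0.051 and -0.029 m and z of large_jar in the frame of jar_rack between 0.006 and 0.014 m and x of small_jar in the frame of jar_rack between -0.011 and 0.011 m and y of small_jar in the frame of jar_rack between 0.035 and 0.057 m and z of small_jar in the frame of jar_rack between 0.006 and 0.014 m and x of wire_spool in the frame of wire_tray between -0.03 and 0.03 m and y of wire_spool in the frame of wire_tray between -0.06 and 0.06 m and z of wire_spool in the frame of wire_tray between 0 and 0.007 m and x of kept_spool in the frame of wire_tray between -0.03 and 0.03 m and y of kept_spool in the frame of wire_tray between -0.06 and 0.06 m and z of kept_spool in the frame of wire_tray between 0 and 0.007 m); the robot touches nothing.
It fails at once if a jar is tipped by more than 35 degrees (angle between any of large_jar, small_jar's own z axis and vertical above 0.61 rad).
It fails at once if the large jar is dropped or thrown (over 0.55 m/s with no finger on it, a fall of about 15 mm) (linear speed of large_jar above 0.55 m/s and contact force between large_jar and the fingers below 0.1 N).
It fails at once if the small jar is dropped or thrown (over 0.55 m/s with no finger on it, a fall of about 15 mm) (linear speed of small_jar above 0.55 m/s and contact force between small_jar and the fingers below 0.1 N).
It fails at once if the kept spool is pushed more than 15 mm or tipped over (distance of kept_spool from where it was at the start of the episode above 0.015 m or angle between kept_spool's own z axis and vertical above 0.5 rad).
It also fails if it takes over 118 s, if anything falls off the work surface, if the arm or the gripper's body presses on something with over 40 N, if the wrist force passes 120 N, or if a joint passes its speed limit or range.

ROBOT

A 7-joint arm with a two-finger parallel gripper is mounted at the origin on the work surface. World frame = base frame: x ahead of the robot, y to its left, z up, the work surface at z = 0. Lengths are in m, angles in rad, forces in N, time in s.
With the tool pointing down it reaches from about 0.425 to 0.925 m from the base axis. Payload 6.8 kg.
Tool frame: the origin (TCP) lies at the very end of the fingers, on their centre line; the grasp point (between the pads) lies 19 mm behind it; z points along the fingers, y is the line along which they close (so a half turn about z gives the same grasp; the last joint's range is limited). The gripper opens to 85 mm and grips with 20 to 120 N. Pads are 22 mm wide; open, the fingers measure 114 mm over their backs; the gripper's body (76 mm by 85 mm) begins 54 mm behind the grasp point. The pads swing forward as they close: fully open they stand 13 mm farther back than shut.
Start: joints at [-1.312, 0.477, 0.022, 1.555, -0.011, 1.109, -0.083], TCP at [0.242, 0.63, 0.231] pointing down, gripper open.
Joint ranges: [-2.96, 2.96], [-0.34, 2.1], [-1.41, 1.46], [0.24, 2.44], [-1.37, 4.51], [0.17, 1.92], [-2.96, 2.96]. Speed limits (rad/s): [2.39, 2.39, 3.14, 3.14, 3.14, 3.14, 3.14].

INTERFACE

Orientations are given as a rotation vector (axis times angle).
In Python, from bench import monitor, optics, r gives the robot as it stands.
- The arm moves only by the shell command python3 -m crank 'ROWS' [OPENING] [FORCE]. ROWS is JSON, a list of rows, each a list of 2 entries, a list of its own where there are three numbers: the shift along the tool's x, y, z in cm, then the turn, a rotation vector about the tool's x, y, z in rad. A call has 1 to 5 rows; each row shifts and turns the commanded pose from where the row before left it, along the tool's axes as they then stand; what a row does not reach is not made up. A row lasts 1/10 s, in which the tool goes at most 50 mm and 8.59 degrees, less where a joint would pass 70% of its speed; a pose out of reach is approached as far as the arm can. A call is refused whole if a number of a shift passes 5 or a number of a turn 0.15, either way. A call with a gripper value outside its range is refused whole. OPENING is the finger opening in cm, from 0 to 8.54, set as the call begins (- or left out, the last holds). The fingers move at their own pace and stop on an object; FORCE is the grip in N (left out, the last holds). Time passes only in rows, so rows that do not move let the fingers close. It gives the time, the measured TCP pose, the force, the opening and the grip force at its end, in the units of the state.
- monitor.get_obs(): the state, without advancing time (a new reading comes with each control period).
- optics.grab_frame(name): name is "side" or "top"; returns (picture, depth): 480x640x3 uint8, red, green, blue; 480x640 float32, m along the optical axis (not along the pixel's ray), 0 where there is no reading.
- optics.camera_model(name): a dict with "vertical_fov" (degrees; the focal length in pixels is half the picture's height over the tangent of half this angle, whatever the lens; pixels are square), "cx", "cy" (the principal point, pixels), "R" (3x3) and "t" (3): a world point X has camera coordinates R X + t. Camera axes: x right, y down, z forward; pixel columns grow to the right and rows downward; lengths in m; the calibration is good to about 2 mm. A picture is of the moment at which its call begins. camera_model takes no time and is no camera call.
- r.hand_in(): hands the job in; it is judged then, once.
The state is a dict: "clock": time; "joints": joint angles; "qvel": joint speeds; "tau": joint torques, N m; "tcp_pos": TCP position; "orientation": TCP orientation; "contact_force": force on the tool from outside, world axes, zero at the start; "moment": the same for the moment, N m; "grip_width": finger opening in m; "gripper_force": force on a finger pad.
Only numpy, scipy, OpenCV 4.12 (cv2) and the standard library are available. Lean on these libraries where they do the work, as an engineer would, in place of code of your own. Each camera call takes 0.05 s, during which the arm holds its last target. There are 200 camera calls.

## Working session

There is one attempt and no reset: what is moved stays moved. The work goes in short steps, Python scripts to look and compute and a shell command to move; the robot and the scene stay as the last step left them, time stands still between calls to the robot, and variables do not carry over. Pictures are saved under pics/ and viewed, at most 14 in all, crops included, and the job is handed in when it is done.

```bash
ls; mkdir -p pics; python3 - <<'E'
from bench import monitor, optics, r
import cv2
for n in("top","side"):
    im,d=optics.grab_frame(n); cv2.imwrite(f"pics/{n}0.png",im[:,:,::-1]); import numpy as np; np.save(f"pics/{n}0.npy",d)
    print(n,optics.camera_model(n))
print(monitor.get_obs())
E
```

```text
pics
top {'vertical_fov': 56.65548337064049, 'cx': 320.6974907174072, 'cy': 242.7863213372295, 'R': array([[-0.02251592, -0.9995196 , -0.02129784],
       [-0.99091297,  0.02513758, -0.13213475],
       [ 0.13260665,  0.01812917, -0.99100293]]), 't': array([0.06098886, 0.48206746, 1.09803432])}
side {'vertical_fov': 56.242164351735816, 'cx': 327.07100040650903, 'cy': 240.82843520184852, 'R': array([[ 0.93121994, -0.36357335,  0.02537408],
       [-0.17049275, -0.4961001 , -0.8513618 ],
       [ 0.32212054,  0.78847898, -0.52396493]]), 't': array([-0.42353327,  0.1550861 ,  0.77007652])}
{'clock': 0.1, 'joints': array([-1.31210155,  0.47772894,  0.02230972,  1.55632729, -0.01147886,
        1.10929675, -0.08309916]), 'qvel': array([ 0.00097052, -0.00142199, -0.00280777, -0.00197152,  0.00030135,
       -0.00106181, -0.00090823]), 'tau': array([ 4.59575778e-03, -5.97761858e+01,  1.61347546e+00, -2.81953669e+01,
        1.27948704e-02,  5.02988623e-03,  4.13828673e-06]), 'tcp_pos': array([0.2418808 , 0.62961464, 0.23042527]), 'orientation': array([-5.72810757e-01, -3.08875011e+00,  2.54917756e-03]), 'contact_force': array([-0.06806186,  0.2971406 ,  0.29361218]), 'moment': array([0.00350479, 0.01644807, 0.01447175]), 'gripper_force': 0.0, 'grip_width': 0.08578638880537061}
```

View pics/top0.png

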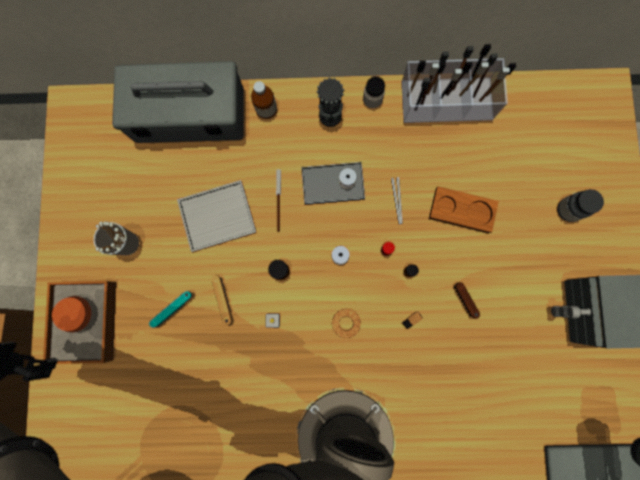

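View pics/side0.png

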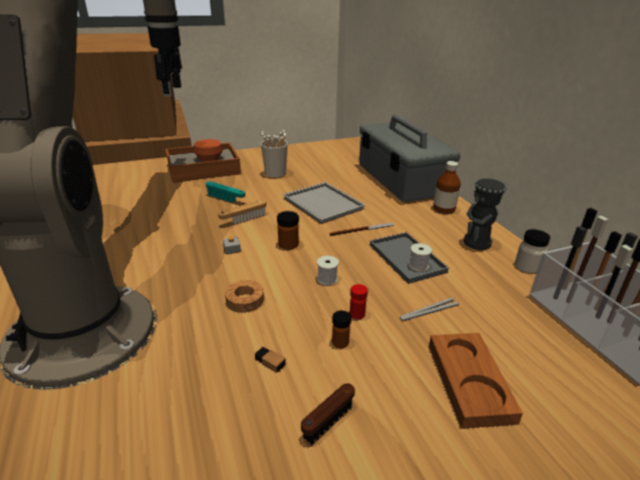

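The top view shows these candidates:
- **Long brush:** pale at (222,301). The turquoise brush at (171,309) is a decoy.
- **Short brush:** dark at (467,300). The small block at (412,320) is not it.
- **Large jar:** (279,270). The black-capped items at (375,90) and (330,95) are clutter.
- **Small jar:** black cap at (411,270). The red jar at (388,248) is a decoy.
- **Loose spool:** (341,256). The kept spool is at (347,176).
- **Trays and rack:** steel tray (217,216), grey tray (334,183), rack (464,209) with its large well on the right.

Next I measure them from depth.

```bash
cat > h.py <<'E'
import numpy as np, cv2
from bench import monitor, optics, r
def cloud(n,d):
    c=optics.camera_model(n); f=240/np.tan(np.radians(c["vertical_fov"]/2))
    v,u=np.mgrid[:480,:640]
    P=np.stack([(u-c["cx"])/f*d,(v-c["cy"])/f*d,d],-1)
    return (P-c["t"])@c["R"]          # R^T (P-t)
def rect(W,box,z0,z1):
    u0,v0,u1,v1=box; w=W[v0:v1,u0:u1].reshape(-1,3); w=w[(w[:,2]>z0)&(w[:,2]<z1)]
    return w,cv2.minAreaRect((w[:,:2]*1000).astype(np.float32))
E
python3 - <<'E'
from h import *
im=cv2.imread("pics/top0.png"); d=np.load("pics/top0.npy"); W=cloud("top",d)
for u,v in((140,250),(300,300),(440,340),(520,250),(380,200),(250,290)): print("table",W[v-3:v+4,u-3:u+4].reshape(-1,3).mean(0).round(4))
B=dict(long=(208,270,240,332,.025,.05),turq=(145,285,197,332,.025,.05),short=(448,277,485,324,.025,.05),large=(264,255,296,286,.068,.09),small=(400,260,423,282,.052,.075),red=(378,238,399,262,.052,.075),
 spool=(328,244,354,269,.036,.06),kept=(335,164,360,190,.036,.06),btray=(170,175,262,257,.008,.03),wtray=(295,158,372,208,.008,.03),rack=(422,180,505,238,.018,.04))
for k,b in B.items():
    w,q=rect(W,b[:4],*b[4:]); print(k,len(w),np.round(w.mean(0),4),"rect",np.round(q[0],1),np.round(q[1],1),round(q[2],1),"zmed",np.median(w[:,2]).round(4))
# wells: low points inside rack
w,q=rect(W,(430,187,498,232),.003,.017)
c=im[130:350,130:520]; cv2.imwrite("pics/crop.png",cv2.resize(c,(780,440),interpolation=cv2.INTER_CUBIC))
E
```

```text
table [0.4773 0.5149 0.025 ]
table [0.3405 0.1052 0.0239]
table [ 0.2326 -0.2455  0.0008]
table [ 4.559e-01 -4.642e-01  2.000e-04]
table [ 0.5922 -0.1061  0.0248]
table [0.3684 0.2313 0.0248]
long 470 [0.3464 0.3022 0.0365] rect [346.4 303.4] [127.8  23.6] 15.4 zmed 0.0369
turq 468 [0.3263 0.4302 0.0366] rect [326.8 431. ] [ 22.7 127.4] 39.2 zmed 0.0366
short 371 [ 0.3317 -0.3094  0.0359] rect [ 332.3 -310.4] [98.6 23. ] 25.7 zmed 0.0362
large 314 [0.4173 0.1558 0.0759] rect [417. 156.] [48.3 46.3] 43.8 zmed 0.0761
small 128 [ 0.4079 -0.1726  0.0604] rect [ 407.2 -173.2] [30.6 29.4] 88.8 zmed 0.0604
red 125 [ 0.4648 -0.1175  0.0603] rect [ 465.3 -118.5] [29.8 29.9] 35.9 zmed 0.0604
spool 239 [0.4523 0.0017 0.0447] rect [452.3   1.6] [40.1 40.8] 89.0 zmed 0.0447
kept 224 [ 0.6517 -0.0222  0.0477] rect [651.4 -21.9] [41.  42.6] 88.4 zmed 0.0476
btray 700 [0.5678 0.3268 0.013 ] rect [569.2 321.6] [219. 214.] 86.2 zmed 0.0132
wtray 373 [0.6448 0.0127 0.0134] rect [646.1  15.1] [101.8 161.1] 2.9 zmed 0.0133
rack 1383 [ 0.5651 -0.3149  0.0253] rect [ 564.1 -320.3] [161.6  85.9] 74.1 zmed 0.0254
```

View pics/crop.png

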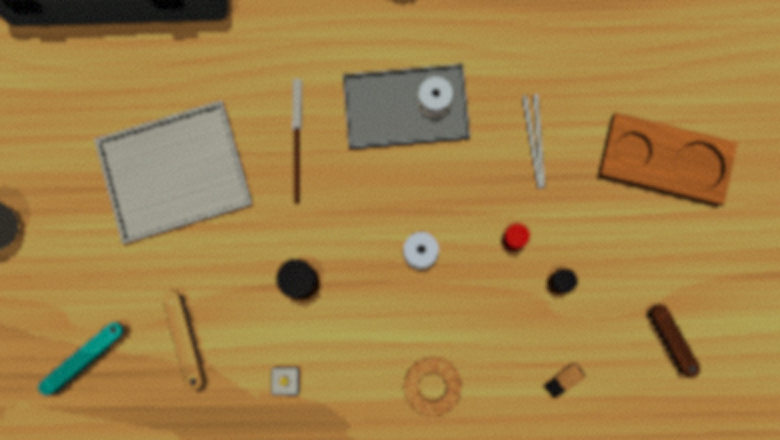

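The crop confirms the choices. In crop pixels: pale brush (187,340), dark brush (672,340), large jar (298,280), small jar (562,281), spool (421,250). Next: tray poses and move deltas.

```bash
cat >> h.py <<'E'
from scipy.spatial.transform import Rotation as Ro
def go(x,y,z,ang=None):
    """ang: wanted world angle (deg) of the closing line. prints turn about tool z (rad), then shift in cm in the turned tool axes"""
    o=monitor.get_obs(); R=Ro.from_rotvec(o["orientation"]); M=R.as_matrix(); t=0
    if ang is not None:
        cur=np.degrees(np.arctan2(M[1,1],M[0,1])); dw=(ang-cur+90)%180-90; t=-np.radians(dw)
    M2=M@Ro.from_rotvec([0,0,t]).as_matrix()
    s=M2.T@(np.array([x,y,z])-o["tcp_pos"])*100
    print("clock",o["clock"].__round__(2),"tcp",o["tcp_pos"].round(4),"tilt",np.degrees(np.arccos(-M[2,2])).round(2),"j7",o["joints"][6].round(2),"| turn",round(t,3),"shift",s.round(2), "g",round(o["grip_width"],4))
E
python3 - <<'E'
from h import *
im=cv2.imread("pics/top0.png"); d=np.load("pics/top0.npy"); W=cloud("top",d)
hs=cv2.cvtColor(im,cv2.COLOR_BGR2HSV)
m=np.zeros((480,640),np.uint8); m[175:257,170:262]=(hs[175:257,170:262,1]<70)*255
m=cv2.morphologyEx(m,cv2.MORPH_OPEN,np.ones((5,5)))
c=max(cv2.findContours(m,0,2)[0],key=cv2.contourArea)
# rim plane rays z=.014
cm=optics.camera_model("top"); f=240/np.tan(np.radians(cm["vertical_fov"]/2)); C=-cm["R"].T@cm["t"]
p=c[:,0].astype(float); D=np.c_[(p-[cm["cx"],cm["cy"]])/f,np.ones(len(p))]@cm["R"]; X=C+D*((.014-C[2])/D[:,2])[:,None]
print("btray",cv2.minAreaRect((X[:,:2]*1000).astype(np.float32)))
w,_=rect(W,(175,180,257,253),.008,.022); q=w[:,:2]*1000; q=q[np.hypot(*(q-[569,321]).T)<114]; print(cv2.minAreaRect(q.astype(np.float32)))
# wells
w,_=rect(W,(430,187,498,232),.006,.014); q=w[:,:2]*1000
a=np.radians(-15.9); L=(q-[564.1,-320.3])@np.array([[np.cos(a),-np.sin(a)],[np.sin(a),np.cos(a)]])
for s in(L[L[:,1]<0],L[L[:,1]>0]):
    s=s[np.abs(s[:,0])<34]; print(len(s),s.min(0),s.max(0))
go(.3464,.3034,.15,105.4)
E
```

```text
btray ((565.2090454101562, 322.05303955078125), (145.49378967285156, 174.7378387451172), 15.686493873596191)
((566.4163818359375, 323.2314147949219), (147.290283203125, 176.55352783203125), 16.04730224609375)
405 [-27.9248423  -90.32410803] [ 32.49937832 -12.42942047]
213 [-30.26171482  23.04573676] [33.23728336 83.88843107]
clock 0.1 tcp [0.2419 0.6296 0.2304] tilt 0.09 j7 -0.08 | turn -0.636 shift [ -1.42 -34.21   8.09] g 0.0858
```

```bash
python3 -m crank '[[[0,0,0],[0,0,-0.15]],[[0,0,0],[0,0,-0.15]],[[0,0,0],[0,0,-0.15]],[[0,0,0],[0,0,-0.15]],[[0,0,0],[0,0,-0.036]]]' 5 40
python3 -m crank '[[[-0.2,-4.2,1],[0,0,0]],[[-0.2,-4.2,1],[0,0,0]],[[-0.2,-4.2,1],[0,0,0]],[[-0.2,-4.2,1],[0,0,0]],[[-0.2,-4.2,1],[0,0,0]]]'
python3 -m crank '[[[-0.2,-4.2,1],[0,0,0]],[[-0.2,-4.2,1],[0,0,0]],[[0,-4.2,1],[0,0,0]],[[0,0,0],[0,0,0]]]'
python3 -c "
from h import *
go(.3464,.3034,.013,105.4)"
```

```text
clock: 0.6
tcp_pos: [0.2421, 0.6297, 0.2307]
orientation: [0.428, -3.112, 0.002]
contact_force: [-0.2, -1.0, 0.1]
grip_width: 0.05
gripper_force: 0.0
clock: 1.1
tcp_pos: [0.3078, 0.4284, 0.1807]
orientation: [0.422, -3.113, 0.001]
contact_force: [1.0, 0.2, -0.1]
grip_width: 0.0501
gripper_force: 0.0
clock: 1.5
tcp_pos: [0.3455, 0.3028, 0.1496]
orientation: [0.409, -3.112, 0.009]
contact_force: [0.2, -0.3, 0.1]
grip_width: 0.05
gripper_force: 0.0
clock 1.5 tcp [0.3455 0.3028 0.1496] tilt 0.36 j7 0.96 | turn -0.007 shift [-0.15  0.1  13.66] g 0.05
```

```bash
python3 -m crank '[[[-0.1,0.1,4],[0,0,0]],[[0,0,4],[0,0,0]],[[0,0,3.5],[0,0,0]],[[0,0,2.1],[0,0,0]],[[0,0,0],[0,0,0]]]'
python3 -m crank '[[[0,0,0],[0,0,0]],[[0,0,0],[0,0,0]],[[0,0,0],[0,0,0]],[[0,0,0],[0,0,0]],[[0,0,0],[0,0,0]]]' 1.2 30
python3 -m crank '[[[0,0,-1],[0,0,0]],[[0,0,-2],[0,0,0]],[[0,0,-4],[0,0,0]],[[0,0,-3],[0,0,0]],[[0,0,0],[0,0,0]]]'
python3 -c "
from h import *
import numpy as np
a=np.radians(15.8)
for s in(-1,1): go(.5655+s*.033*np.cos(a),.3225+s*.033*np.sin(a),.06,15.8)"
```

```text
clock: 2.0
tcp_pos: [0.3439, 0.3102, 0.0128]
orientation: [0.422, -3.109, 0.005]
contact_force: [0.0, -0.0, 0.6]
grip_width: 0.0497
gripper_force: 0.0
clock: 2.5
tcp_pos: [0.3463, 0.3119, 0.0163]
orientation: [-0.421, 3.112, 0.002]
contact_force: [-0.5, 0.6, 8.1]
grip_width: 0.0226
gripper_force: 29.3
clock: 3.0
tcp_pos: [0.3475, 0.3131, 0.1195]
orientation: [-0.42, 3.107, 0.008]
contact_force: [0.6, 1.6, -1.0]
grip_width: 0.0225
gripper_force: 29.5
clock 3.0 tcp [0.3475 0.3131 0.1195] tilt 0.44 j7 0.95 | turn 1.564 shift [-5.06 17.9   6.05] g 0.0225
clock 3.0 tcp [0.3475 0.3131 0.1195] tilt 0.44 j7 0.95 | turn 1.564 shift [-5.06 24.5   6.09] g 0.0225
```

```bash
python3 -m crank '[[[0,0,0],[0,0,0.15]],[[0,0,0],[0,0,0.15]],[[0,0,0],[0,0,0.15]],[[0,0,0],[0,0,0.15]],[[0,0,0],[0,0,0.15]]]'
python3 -m crank '[[[0,0,0],[0,0,0.15]],[[0,0,0],[0,0,0.15]],[[0,0,0],[0,0,0.15]],[[0,0,0],[0,0,0.15]],[[0,0,0],[0,0,0.15]]]'
python3 -m crank '[[[0,0,0],[0,0,0.064]],[[-0.8,4,0],[0,0,0]],[[-0.8,4,0],[0,0,0]],[[-0.8,4,0],[0,0,0]],[[-0.8,4,0],[0,0,0]]]'
python3 -m crank '[[[-0.9,4.3,2],[0,0,0]],[[-0.9,4.2,1],[0,0,0]],[[0,0,0],[0,0,0]]]'
python3 - <<'E'
from h import *
a=np.radians(15.8)
go(.5655+.033*np.cos(a),.3225+.033*np.sin(a),.018,15.8)
im,d=optics.grab_frame("side"); cv2.imwrite("pics/s1.png",cv2.resize(im[120:300,180:420,::-1],(720,540)))
E
```

```text
clock: 3.5
tcp_pos: [0.3452, 0.3107, 0.115]
orientation: [-0.757, -3.048, 0.001]
contact_force: [-1.2, -0.4, -0.9]
grip_width: 0.0223
gripper_force: 29.5
clock: 4.0
tcp_pos: [0.3452, 0.3107, 0.115]
orientation: [-1.821, -2.559, 0.002]
contact_force: [-0.1, 0.1, -0.4]
grip_width: 0.0225
gripper_force: 29.5
clock: 4.5
tcp_pos: [0.5092, 0.3238, 0.1149]
orientation: [-1.894, -2.506, 0.002]
contact_force: [0.4, 0.1, -0.6]
grip_width: 0.0225
gripper_force: 29.5
clock: 4.8
tcp_pos: [0.5993, 0.3272, 0.0827]
orientation: [1.898, 2.5, -0.003]
contact_force: [-0.4, -1.4, -1.3]
grip_width: 0.0224
gripper_force: 29.5
clock 4.8 tcp [0.5993 0.3272 0.0827] tilt 0.19 j7 -0.14 | turn -0.004 shift [ 0.49 -0.08  6.47] g 0.0224
```

View pics/s1.png

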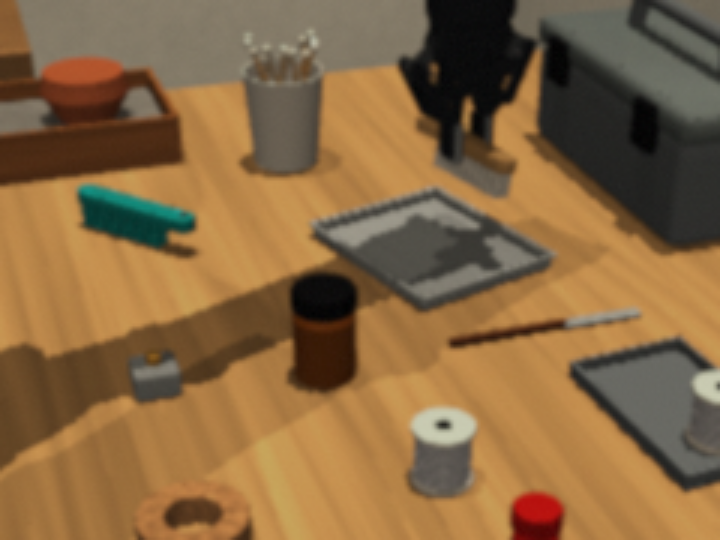

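The long brush is held level over the tray, at (470,160) in the crop. I'll lower and release it.

```bash
python3 -m crank '[[[0.5,0,2],[0,0,0]],[[0,0,2],[0,0,0]],[[0,0,1.5],[0,0,0]],[[0,0,0.7],[0,0,0]],[[0,0,0],[0,0,0]]]'
python3 -m crank '[[[0,0,0],[0,0,0]],[[0,0,0],[0,0,0]],[[0,0,0],[0,0,0]],[[0,0,0],[0,0,0]]]' 3.3
python3 -m crank '[[[0,0,-2],[0,0,0]],[[0,0,-3],[0,0,0]],[[0,0,-4],[0,0,0]],[[0,0,-3],[0,0,0]],[[0,0,0],[0,0,0]]]'
python3 - <<'E'
from h import *
go(.417,.156,.115,15.8)
im,d=optics.grab_frame("side"); cv2.imwrite("pics/s2.png",cv2.resize(im[120:300,180:420,::-1],(720,540)))
E
```

```text
clock: 5.35
tcp_pos: [0.5925, 0.3343, 0.0224]
orientation: [-1.894, -2.505, 0.003]
contact_force: [-0.3, -1.2, -0.9]
grip_width: 0.0224
gripper_force: 29.5
clock: 5.75
tcp_pos: [0.5939, 0.3349, 0.024]
orientation: [1.895, 2.506, 0.002]
contact_force: [-0.1, 0.3, -0.1]
grip_width: 0.0329
gripper_force: 0.0
clock: 6.25
tcp_pos: [0.5968, 0.336, 0.149]
orientation: [1.893, 2.503, 0.014]
contact_force: [-0.2, 0.2, 0.1]
grip_width: 0.033
gripper_force: 0.0
clock 6.25 tcp [0.5968 0.336  0.149 ] tilt 0.54 j7 -0.16 | turn -0.0 shift [-12.43 -22.23   3.16] g 0.033
```

View pics/s2.png

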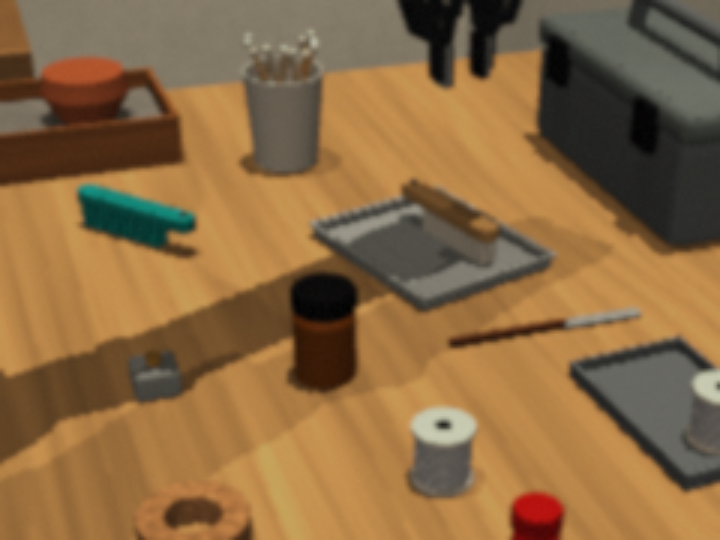

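Long brush is in the tray on its bristles at (450,225). Next is the large jar.

```bash
python3 -m crank '[[[-2.5,-4.4,0.6],[0,0,0]],[[-2.5,-4.4,0.6],[0,0,0]],[[-2.5,-4.4,0.6],[0,0,0]],[[-2.5,-4.4,0.6],[0,0,0]],[[-2.5,-4.4,0.6],[0,0,0]]]' 8
python3 -m crank '[[[0,0,0],[0,0,0]],[[0,0,0],[0,0,0]]]'
python3 -c "
from h import *
go(.417,.156,.03)
M=Ro.from_rotvec(monitor.get_obs()['orientation']).as_matrix(); print(M.T@[0,0,-1])"
```

```text
clock: 6.8
tcp_pos: [0.4171, 0.1561, 0.1128]
orientation: [-1.894, -2.506, 0.002]
contact_force: [0.7, -0.8, -0.2]
grip_width: 0.08
gripper_force: 0.0
clock: 7.0
tcp_pos: [0.418, 0.1568, 0.1132]
orientation: [-1.896, -2.504, 0.002]
contact_force: [-0.2, 0.0, -0.2]
grip_width: 0.0801
gripper_force: 0.0
clock 7.0 tcp [0.418  0.1568 0.1132] tilt 0.1 j7 -0.07 | turn 0 shift [-0.05 -0.1   8.32] g 0.0801
[1.13244927e-04 1.80608586e-03 9.99998363e-01]
```

```bash
python3 -m crank '[[[0,-0.1,3],[0,0,0]],[[0,0,3],[0,0,0]],[[0,0,2.3],[0,0,0]],[[0,0,0],[0,0,0]]]'
python3 -m crank '[[[0,0,0],[0,0,0]],[[0,0,0],[0,0,0]],[[0,0,0],[0,0,0]],[[0,0,0],[0,0,0]],[[0,0,0],[0,0,0]]]' 4 40
python3 -m crank '[[[0,0,-0.5],[0,0,0]],[[0,0,-2],[0,0,0]],[[0,0,-3],[0,0,0]],[[0,0,-3],[0,0,0]],[[0,0,-2.5],[0,0,0]]]'
python3 -c "
from h import *
go(.5531,-.3588,.14)"
```

```text
clock: 7.4
tcp_pos: [0.4177, 0.1578, 0.0285]
orientation: [-1.892, -2.506, 0.006]
contact_force: [-0.2, 0.1, 1.1]
grip_width: 0.0802
gripper_force: 0.0
clock: 7.9
tcp_pos: [0.4193, 0.1582, 0.032]
orientation: [1.894, 2.505, 0.004]
contact_force: [-1.1, 0.1, 7.1]
grip_width: 0.0467
gripper_force: 41.7
clock: 8.4
tcp_pos: [0.4185, 0.1574, 0.1427]
orientation: [1.895, 2.505, 0.002]
contact_force: [-0.4, 1.2, -1.7]
grip_width: 0.0473
gripper_force: 41.7
clock 8.4 tcp [0.4185 0.1574 0.1427] tilt 0.06 j7 -0.1 | turn 0 shift [-53.34  -1.1    0.25] g 0.0473
```

```bash
python3 -m crank '[[[-2,0,0],[0,0,0]],[[-3.5,-0.1,0],[0,0,0]],[[-4,-0.1,0],[0,0,0]],[[-4,-0.1,0],[0,0,0]],[[-4,-0.1,0],[0,0,0]]]'
python3 -m crank '[[[-4,-0.1,0],[0,0,0]],[[-4,-0.1,0],[0,0,0]],[[-4,-0.1,0],[0,0,0]],[[-4,-0.1,0],[0,0,0]],[[-4,-0.1,0],[0,0,0]]]'
python3 -m crank '[[[-4,-0.1,0],[0,0,0]],[[-4,-0.1,0],[0,0,0]],[[-4,-0.1,0],[0,0,0]],[[-3.8,0,0],[0,0,0]],[[0,0,0],[0,0,0]]]'
python3 -m crank '[[[0,0,0],[0,0,0]]]'
python3 - <<'E'
from h import *
go(.5531,-.3588,.065)
im,d=optics.grab_frame("side"); cv2.imwrite("pics/s3.png",im[200:480,340:640,::-1])
E
```

```text
clock: 8.9
tcp_pos: [0.4622, -0.0133, 0.1414]
orientation: [1.894, 2.506, 0.001]
contact_force: [0.4, 0.8, -2.4]
grip_width: 0.0472
gripper_force: 41.8
clock: 9.4
tcp_pos: [0.5119, -0.2071, 0.1412]
orientation: [-1.895, -2.506, -0.001]
contact_force: [0.6, 0.9, -1.6]
grip_width: 0.0473
gripper_force: 41.8
clock: 9.9
tcp_pos: [0.5512, -0.3651, 0.1416]
orientation: [1.9, 2.497, -0.006]
contact_force: [-0.2, 0.2, -2.6]
grip_width: 0.047
gripper_force: 41.8
clock: 10.0
tcp_pos: [0.5514, -0.3592, 0.1407]
orientation: [-1.897, -2.504, 0.001]
contact_force: [0.3, 0.4, -2.2]
grip_width: 0.0473
gripper_force: 41.8
clock 10.0 tcp [ 0.5514 -0.3592  0.1407] tilt 0.05 j7 1.02 | turn 0 shift [-0.01  0.18  7.57] g 0.0473
```

View pics/s3.png

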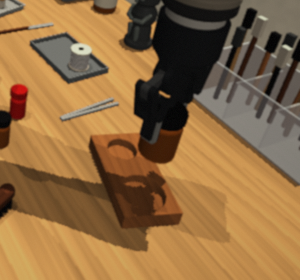

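The jar is held above the large well: jar at (163,135), well at (148,190). Lowering.

```bash
python3 -m crank '[[[0,0.2,2],[0,0,0]],[[0,0,3],[0,0,0]],[[0,0,2.5],[0,0,0]],[[0,0,0.5],[0,0,0]],[[0,0,0],[0,0,0]]]'
python3 -m crank '[[[0,0,0.6],[0,0,0]],[[0,0,0.6],[0,0,0]],[[0,0,0],[0,0,0]]]'
python3 -c "
from h import *
go(.5531,-.3588,.043)"
```

```text
clock: 10.55
tcp_pos: [0.5538, -0.3563, 0.0604]
orientation: [-1.892, -2.506, -0.0]
contact_force: [0.1, -0.8, -2.6]
grip_width: 0.0473
gripper_force: 41.8
clock: 10.85
tcp_pos: [0.554, -0.3577, 0.0488]
orientation: [-1.895, -2.506, -0.0]
contact_force: [1.2, 0.1, -2.0]
grip_width: 0.0474
gripper_force: 41.8
clock 10.85 tcp [ 0.554  -0.3577  0.0488] tilt 0.02 j7 1.07 | turn 0 shift [-0.08 -0.12  0.58] g 0.0474
```

```bash
python3 -m crank '[[[0,-0.1,0.3],[0,0,0]],[[0,0,0.2],[0,0,0]],[[0,0,0],[0,0,0]]]'
python3 -m crank '[[[0,0,0.2],[0,0,0]],[[0,0,0],[0,0,0]]]'
```

```text
clock: 11.15
tcp_pos: [0.5528, -0.3583, 0.0436]
orientation: [-1.895, -2.505, 0.0]
contact_force: [-0.0, 0.9, -3.2]
grip_width: 0.0478
gripper_force: 41.8
clock: 11.35
tcp_pos: [0.5532, -0.3586, 0.0421]
orientation: [1.895, 2.505, 0.0]
contact_force: [-0.7, 0.1, 0.3]
grip_width: 0.0471
gripper_force: 42.0
```

```bash
python3 -m crank '[[[0,0,0.1],[0,0,0]],[[0,0,0],[0,0,0]],[[0,0,0],[0,0,0]]]'
python3 -m crank '[[[0,0,0],[0,0,0]],[[0,0,0],[0,0,0]],[[0,0,0],[0,0,0]],[[0,0,0],[0,0,0]]]' 7.5
python3 -m crank '[[[0,0,-2],[0,0,0]],[[0,0,-3],[0,0,0]],[[0,0,-4],[0,0,0]],[[0,0,-1],[0,0,0]],[[0,0,0],[0,0,0]]]'
python3 - <<'E'
from h import *
im,d=optics.grab_frame("side"); cv2.imwrite("pics/s4.png",im[200:480,340:640,::-1])
go(.4075,-.173,.11,135)
go(.332,-.310,.11,115.7)
E
```

```text
clock: 11.65
tcp_pos: [0.5532, -0.3586, 0.0421]
orientation: [1.895, 2.505, 0.001]
contact_force: [-3.1, 2.5, 7.8]
grip_width: 0.047
gripper_force: 42.8
clock: 12.05
tcp_pos: [0.5531, -0.3583, 0.0407]
orientation: [-1.895, -2.506, 0.0]
contact_force: [0.3, 0.6, -0.1]
grip_width: 0.0747
gripper_force: 0.0
clock: 12.55
tcp_pos: [0.5542, -0.3591, 0.1429]
orientation: [1.892, 2.503, 0.001]
contact_force: [0.1, -0.4, -0.1]
grip_width: 0.075
gripper_force: 0.0
clock 12.6 tcp [ 0.5533 -0.3583  0.1411] tilt 0.06 j7 1.02 | turn 1.062 shift [  2.79 -23.41   3.09] g 0.075
clock 12.6 tcp [ 0.5533 -0.3583  0.1411] tilt 0.06 j7 1.02 | turn 1.398 shift [-17.85 -13.95   3.08] g 0.075
```

View pics/s4.png

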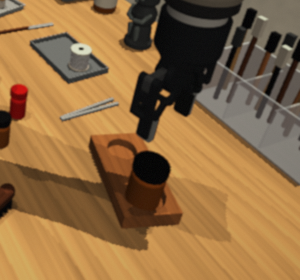

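Large jar sits in its well at (152,180). Now the small jar with the same tool angle; the fingers clear the red jar.

```bash
python3 -m crank '[[[4.3,-1.8,0],[0,0,0]],[[4.3,-1.8,0],[0,0,0]],[[4.4,-1.8,1],[0,0,0]],[[4.4,-1.8,1],[0,0,0]],[[4.4,-1.8,1],[0,0,0]]]' 5.5
python3 -m crank '[[[0,0,0],[0,0,0]],[[0,0,0],[0,0,0]]]'
python3 -c "
from h import *
go(.4075,-.173,.022)"
```

```text
clock: 13.1
tcp_pos: [0.4045, -0.1712, 0.1091]
orientation: [-1.893, -2.504, 0.002]
contact_force: [1.9, 1.0, 0.0]
grip_width: 0.0546
gripper_force: 0.0
clock: 13.3
tcp_pos: [0.4056, -0.1718, 0.1097]
orientation: [-1.891, -2.505, 0.002]
contact_force: [0.0, -0.5, -0.5]
grip_width: 0.0546
gripper_force: 0.0
clock 13.3 tcp [ 0.4056 -0.1718  0.1097] tilt 0.17 j7 0.77 | turn 0 shift [-0.18  0.17  8.77] g 0.0546
```

```bash
python3 -m crank '[[[-0.2,0.2,3],[0,0,0]],[[0,0,3],[0,0,0]],[[0,0,2.7],[0,0,0]],[[0,0,0],[0,0,0]]]'
python3 -m crank '[[[0,0,0],[0,0,0]],[[0,0,0],[0,0,0]],[[0,0,0],[0,0,0]],[[0,0,0],[0,0,0]],[[0,0,0],[0,0,0]]]' 2 30
python3 -m crank '[[[0,0,-0.5],[0,0,0]],[[0,0,-2],[0,0,0]],[[0,0,-3],[0,0,0]],[[0,0,-3],[0,0,0]],[[0,0,-1.5],[0,0,0]]]'
python3 -c "
from h import *
go(.5767,-.276,.12)"
```

```text
clock: 13.7
tcp_pos: [0.4081, -0.175, 0.0211]
orientation: [-1.893, -2.501, 0.005]
contact_force: [-0.3, -1.2, 0.1]
grip_width: 0.0551
gripper_force: 0.0
clock: 14.2
tcp_pos: [0.4103, -0.1746, 0.0247]
orientation: [1.894, 2.505, 0.001]
contact_force: [0.2, 0.3, 7.2]
grip_width: 0.0293
gripper_force: 30.1
clock: 14.7
tcp_pos: [0.4102, -0.1748, 0.1261]
orientation: [1.894, 2.504, 0.002]
contact_force: [0.3, -0.1, -0.3]
grip_width: 0.0291
gripper_force: 29.8
clock 14.7 tcp [ 0.4102 -0.1748  0.1261] tilt 0.15 j7 0.76 | turn 0 shift [-14.27  13.26   0.66] g 0.0291
```

```bash
python3 -m crank '[[[-2.5,2.3,0],[0,0,0]],[[-3,2.8,0],[0,0,0]],[[-3,2.8,0],[0,0,0]],[[-3,2.8,0],[0,0,0]],[[-2.8,2.6,0],[0,0,0]]]'
python3 -m crank '[[[0,0,0],[0,0,0]],[[0,0,2],[0,0,0]],[[0,0,3],[0,0,0]],[[0,0,1],[0,0,0]],[[0,0,0],[0,0,0]]]'
python3 - <<'E'
from h import *
go(.5767,-.276,.0345)
im,d=optics.grab_frame("side"); cv2.imwrite("pics/s5.png",im[200:480,340:640,::-1])
E
```

```text
clock: 15.2
tcp_pos: [0.5777, -0.2764, 0.124]
orientation: [-1.894, -2.506, -0.0]
contact_force: [0.7, 0.1, -0.6]
grip_width: 0.0294
gripper_force: 29.8
clock: 15.7
tcp_pos: [0.5748, -0.2748, 0.0625]
orientation: [-1.892, -2.503, 0.002]
contact_force: [-1.0, -0.9, -0.4]
grip_width: 0.029
gripper_force: 29.8
clock 15.7 tcp [ 0.5748 -0.2748  0.0625] tilt 0.23 j7 0.94 | turn 0 shift [-0.17  0.16  2.8 ] g 0.029
```

View pics/s5.png

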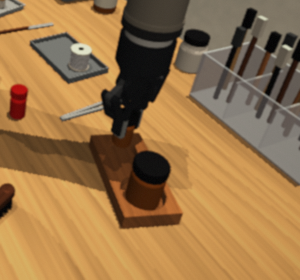

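The small jar is over its well at (122,143), and the large jar is undisturbed. Lowering in small steps.

```bash
python3 -m crank '[[[-0.2,0.1,1],[0,0,0]],[[0,0,0.8],[0,0,0]],[[0,0,0.5],[0,0,0]],[[0,0,0.3],[0,0,0]],[[0,0,0],[0,0,0]]]'
python3 -m crank '[[[0,0,0.2],[0,0,0]],[[0,0,0],[0,0,0]]]'
```

```text
clock: 16.25
tcp_pos: [0.5777, -0.2773, 0.0374]
orientation: [-1.894, -2.505, 0.0]
contact_force: [0.9, 0.9, -0.4]
grip_width: 0.0291
gripper_force: 29.8
clock: 16.45
tcp_pos: [0.578, -0.2775, 0.0358]
orientation: [1.895, 2.506, 0.0]
contact_force: [-0.5, 0.4, -0.5]
grip_width: 0.029
gripper_force: 29.8
```

```bash
python3 -m crank '[[[0,0,0.2],[0,0,0]],[[0,0,0],[0,0,0]]]'
python3 -m crank '[[[0,0,0.1],[0,0,0]],[[0,0,0],[0,0,0]]]'
```

```text
clock: 16.65
tcp_pos: [0.5783, -0.2776, 0.0348]
orientation: [1.895, 2.505, 0.001]
contact_force: [-1.4, 1.2, 6.0]
grip_width: 0.0292
gripper_force: 30.3
clock: 16.85
tcp_pos: [0.5783, -0.2777, 0.0347]
orientation: [1.895, 2.505, 0.002]
contact_force: [-4.6, 2.2, 13.6]
grip_width: 0.029
gripper_force: 31.2
```

```bash
python3 -m crank '[[[0,0,0],[0,0,0]],[[0,0,0],[0,0,0]],[[0,0,0],[0,0,0]],[[0,0,0],[0,0,0]]]' 5
python3 -m crank '[[[0,0,-2],[0,0,0]],[[0,0,-3],[0,0,0]],[[0,0,-4],[0,0,0]],[[0,0,-2],[0,0,0]],[[0,0,0],[0,0,0]]]'
python3 - <<'E'
from h import *
go(.332,-.310,.11,115.7)
go(.4523,.0017,.1)
im,d=optics.grab_frame("side"); W=cloud("side",d)
for n,(x,y) in dict(L=(.553,-.359),S=(.577,-.276)).items():
    z0,z1=((.075,.1) if n=="L" else (.06,.09))
    w=W.reshape(-1,3); w=w[(np.hypot(w[:,0]-x,w[:,1]-y)<.035)&(w[:,2]>z0)&(w[:,2]<z1)]
    print(n,len(w),np.median(w,0),cv2.minAreaRect((w[w[:,2]>np.median(w[:,2])-.003][:,:2]*1000).astype(np.float32)))
E
```

```text
clock: 17.25
tcp_pos: [0.5779, -0.2774, 0.0326]
orientation: [-1.895, -2.506, 0.0]
contact_force: [0.7, 0.3, -0.1]
grip_width: 0.05
gripper_force: 0.0
clock: 17.75
tcp_pos: [0.5799, -0.2786, 0.1463]
orientation: [1.892, 2.501, 0.003]
contact_force: [0.7, 0.0, 1.2]
grip_width: 0.0502
gripper_force: 0.0
clock 17.75 tcp [ 0.5799 -0.2786  0.1463] tilt 0.35 j7 0.9 | turn 1.398 shift [-23.71  -7.94   3.49] g 0.0502
clock 17.75 tcp [ 0.5799 -0.2786  0.1463] tilt 0.35 j7 0.9 | turn 0 shift [30.46 -4.66  4.5 ] g 0.0502
L 898 [ 0.55186833 -0.36568946  0.08494885] ((555.63134765625, -362.195068359375), (47.72609329223633, 48.92510223388672), 71.45973205566406)
S 293 [ 0.57639719 -0.28109296  0.06970346] ((579.1689453125, -277.9069519042969), (29.611324310302734, 31.02355194091797), 18.150901794433594)
```

Both caps are at the right heights (85 and 70 mm), so the jars are seated on the well floors. Next the spool.

```bash
python3 -m crank '[[[4.3,-0.7,0],[0,0,0]],[[4.3,-0.7,0],[0,0,0]],[[4.3,-0.7,0.5],[0,0,0]],[[4.3,-0.7,1],[0,0,0]],[[4.3,-0.7,1],[0,0,0]]]' 7.5
python3 -m crank '[[[4.3,-0.6,1],[0,0,0]],[[4.3,-0.6,1],[0,0,0]],[[0,0,0],[0,0,0.11]],[[0,0,0],[0,0,0.115]],[[0,0,0],[0,0,0]]]'
python3 -c "
from h import *
go(.4523,.0017,.013,2.9)"
```

```text
clock: 18.3
tcp_pos: [0.4839, -0.0785, 0.1165]
orientation: [-1.894, -2.505, 0.002]
contact_force: [0.5, 0.3, -0.4]
grip_width: 0.0754
gripper_force: 0.0
clock: 18.8
tcp_pos: [0.4496, -0.0003, 0.0968]
orientation: [-2.163, -2.277, 0.003]
contact_force: [-0.1, -0.4, -0.3]
grip_width: 0.0753
gripper_force: 0.0
clock 18.8 tcp [ 4.496e-01 -3.000e-04  9.680e-02] tilt 0.14 j7 0.21 | turn 0.001 shift [0.19 0.3  8.38] g 0.0753
```

```bash
python3 -m crank '[[[0.2,0.3,3],[0,0,0]],[[0,0,3],[0,0,0]],[[0,0,2.4],[0,0,0]],[[0,0,0],[0,0,0]]]'
python3 -m crank '[[[0,0,0],[0,0,0]],[[0,0,0],[0,0,0]],[[0,0,0],[0,0,0]],[[0,0,0],[0,0,0]],[[0,0,0],[0,0,0]]]' 3.4 40
python3 -m crank '[[[0,0,-0.5],[0,0,0]],[[0,0,-2],[0,0,0]],[[0,0,-3],[0,0,0]],[[0,0,-3],[0,0,0]],[[0,0,0],[0,0,0]]]'
python3 -c "
from h import *
go(.6438,.060,.08)"
```

```text
clock: 19.2
tcp_pos: [0.451, 0.0009, 0.0112]
orientation: [-2.159, -2.277, 0.008]
contact_force: [0.0, -1.1, 0.0]
grip_width: 0.075
gripper_force: 0.0
clock: 19.7
tcp_pos: [0.4542, 0.0014, 0.015]
orientation: [2.163, 2.277, 0.002]
contact_force: [-1.6, -1.2, 7.8]
grip_width: 0.0427
gripper_force: 41.2
clock: 20.2
tcp_pos: [0.456, 0.0019, 0.1021]
orientation: [2.162, 2.275, 0.009]
contact_force: [-0.2, -0.3, -1.6]
grip_width: 0.0431
gripper_force: 41.2
clock 20.2 tcp [0.456  0.0019 0.1021] tilt 0.39 j7 0.21 | turn 0 shift [ 4.84 19.03  2.35] g 0.0431
```

```bash
python3 -m crank '[[[1,3.7,0],[0,0,0]],[[1,3.9,0],[0,0,0]],[[1,3.9,0],[0,0,0]],[[1,3.8,0],[0,0,0]],[[0.8,3.7,0],[0,0,0]]]'
python3 -m crank '[[[0,0,1],[0,0,0]],[[0,0,2],[0,0,0]],[[0,0,1],[0,0,0]],[[0,0,0],[0,0,0]]]'
python3 -c "
from h import *
go(.6438,.060,.018)"
```

```text
clock: 20.7
tcp_pos: [0.6418, 0.0605, 0.0977]
orientation: [-2.162, -2.278, 0.001]
contact_force: [1.5, -0.8, -0.9]
grip_width: 0.0431
gripper_force: 41.3
clock: 21.1
tcp_pos: [0.6386, 0.059, 0.0565]
orientation: [-2.162, -2.275, 0.006]
contact_force: [0.2, 0.3, -1.3]
grip_width: 0.0429
gripper_force: 41.5
clock 21.1 tcp [0.6386 0.059  0.0565] tilt 0.27 j7 0.21 | turn 0 shift [0.08 0.54 3.85] g 0.0429
```

```bash
python3 -m crank '[[[0,0.4,1.5],[0,0,0]],[[0,0,1],[0,0,0]],[[0,0,0.5],[0,0,0]],[[0,0,0.4],[0,0,0]],[[0,0,0],[0,0,0]]]'
python3 -m crank '[[[0,0,0.2],[0,0,0]],[[0,0,0],[0,0,0]]]'
python3 -m crank '[[[0,0,0.2],[0,0,0]],[[0,0,0],[0,0,0]]]'
```

```text
clock: 21.6
tcp_pos: [0.6446, 0.0593, 0.0244]
orientation: [-2.164, -2.277, 0.001]
contact_force: [0.5, -0.2, -1.3]
grip_width: 0.043
gripper_force: 41.5
clock: 21.8
tcp_pos: [0.645, 0.0593, 0.023]
orientation: [2.164, 2.277, 0.0]
contact_force: [0.4, -0.4, -2.4]
grip_width: 0.0427
gripper_force: 41.5
clock: 22.0
tcp_pos: [0.6448, 0.0594, 0.0208]
orientation: [-2.164, -2.277, 0.0]
contact_force: [-0.8, -0.0, -1.3]
grip_width: 0.043
gripper_force: 41.5
```

```bash
python3 -m crank '[[[0,0,0.2],[0,0,0]],[[0,0,0],[0,0,0]]]'
python3 -m crank '[[[0,0,0.1],[0,0,0]],[[0,0,0],[0,0,0]]]'
python3 -m crank '[[[0,0,0],[0,0,0]],[[0,0,0],[0,0,0]],[[0,0,0],[0,0,0]],[[0,0,0],[0,0,0]]]' 5.8
python3 -m crank '[[[0,0,-2],[0,0,0]],[[0,0,-3],[0,0,0]],[[0,0,-4],[0,0,0]],[[0,0,-2],[0,0,0]],[[0,0,0],[0,0,0]]]'
python3 - <<'E'
from h import *
go(.332,-.310,.11,115.7)
im,d=optics.grab_frame("side"); cv2.imwrite("pics/s6.png",cv2.resize(im[200:320,280:480,::-1],(600,360)))
E
```

```text
clock: 22.2
tcp_pos: [0.6447, 0.0594, 0.0186]
orientation: [-2.164, -2.277, 0.0]
contact_force: [-0.2, -0.2, -1.5]
grip_width: 0.0427
gripper_force: 41.5
clock: 22.4
tcp_pos: [0.645, 0.0593, 0.0181]
orientation: [-2.164, -2.277, -0.0]
contact_force: [-1.1, 0.6, 0.9]
grip_width: 0.0431
gripper_force: 41.7
clock: 22.8
tcp_pos: [0.645, 0.0593, 0.0179]
orientation: [2.164, 2.277, 0.0]
contact_force: [-0.2, -0.7, -0.6]
grip_width: 0.0579
gripper_force: 0.0
clock: 23.3
tcp_pos: [0.6473, 0.0593, 0.1315]
orientation: [2.162, 2.274, 0.008]
contact_force: [0.3, -0.5, -0.5]
grip_width: 0.0583
gripper_force: 0.0
clock 23.3 tcp [0.6473 0.0593 0.1315] tilt 0.36 j7 0.17 | turn 1.173 shift [-44.43  19.6    1.91] g 0.0583
```

View pics/s6.png

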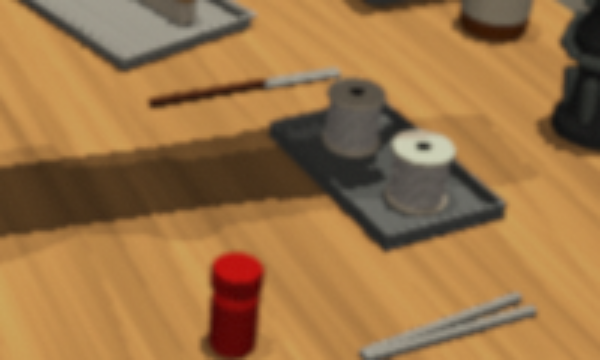

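Both spools stand in the grey tray, at (355,118) and (420,172). Now the short brush.

```bash
python3 -m crank '[[[0,0,0],[0,0,0.15]],[[0,0,0],[0,0,0.15]],[[0,0,0],[0,0,0.15]],[[0,0,0],[0,0,0.15]],[[0,0,0],[0,0,0.15]]]' 5
python3 -m crank '[[[0,0,0],[0,0,0.15]],[[0,0,0],[0,0,0.15]],[[0,0,0],[0,0,0.123]],[[-4,1.8,0],[0,0,0]],[[-4,1.8,0],[0,0,0]]]'
python3 -m crank '[[[-4.1,1.8,0],[0,0,0]],[[-4.1,1.8,0],[0,0,0]],[[-4.1,1.8,0],[0,0,0]],[[-4.1,1.8,0],[0,0,0]],[[-4,1.8,0.5],[0,0,0]]]'
python3 -m crank '[[[-4,1.8,0.5],[0,0,0]],[[-4,1.8,0.5],[0,0,0]],[[-4,1.7,0.4],[0,0,0]],[[-4,1.7,0],[0,0,0]],[[0,0,0],[0,0,0]]]'
python3 -c "
from h import *
go(.332,-.310,.015,115.7)"
```

```text
clock: 23.85
tcp_pos: [0.6439, 0.0594, 0.1262]
orientation: [-2.851, -1.317, 0.004]
contact_force: [0.5, 0.4, 0.3]
grip_width: 0.0499
gripper_force: 0.0
clock: 24.35
tcp_pos: [0.5873, -0.0075, 0.126]
orientation: [3.061, 0.704, -0.004]
contact_force: [-0.4, -1.3, 0.1]
grip_width: 0.0503
gripper_force: 0.0
clock: 24.85
tcp_pos: [0.4418, -0.1783, 0.1222]
orientation: [-3.063, -0.699, 0.002]
contact_force: [1.2, -1.0, -0.9]
grip_width: 0.0499
gripper_force: 0.0
clock: 25.35
tcp_pos: [0.3246, -0.3135, 0.1084]
orientation: [3.066, 0.684, -0.004]
contact_force: [-0.4, 0.3, -1.0]
grip_width: 0.0501
gripper_force: 0.0
clock 25.35 tcp [ 0.3246 -0.3135  0.1084] tilt 0.16 j7 0.0 | turn -0.01 shift [0.85 0.   9.33] g 0.0501
```

```bash
python3 -m crank '[[[0.6,0,3],[0,0,0]],[[0,0,3],[0,0,0]],[[0,0,2.2],[0,0,0]],[[0,0,1.1],[0,0,0]],[[0,0,0],[0,0,0]]]'
python3 -m crank '[[[0,0,0],[0,0,0]],[[0,0,0],[0,0,0]],[[0,0,0],[0,0,0]],[[0,0,0],[0,0,0]],[[0,0,0],[0,0,0]]]' 1.2 30
python3 -m crank '[[[0,0,-1],[0,0,0]],[[0,0,-2],[0,0,0]],[[0,0,-4],[0,0,0]],[[0,0,-4],[0,0,0]],[[0,0,0],[0,0,0]]]'
python3 -c "
from h import *
a=np.radians(15.8)
go(.5655-.033*np.cos(a),.3225-.033*np.sin(a),.09,15.8)"
```

```text
clock: 25.85
tcp_pos: [0.3343, -0.3063, 0.0145]
orientation: [-3.06, -0.699, 0.004]
contact_force: [0.8, -0.8, 0.2]
grip_width: 0.0501
gripper_force: 0.0
clock: 26.35
tcp_pos: [0.336, -0.3077, 0.0166]
orientation: [3.062, 0.699, 0.002]
contact_force: [-0.6, -0.0, 8.2]
grip_width: 0.0213
gripper_force: 32.3
clock: 26.85
tcp_pos: [0.3372, -0.3089, 0.1298]
orientation: [3.059, 0.698, 0.009]
contact_force: [0.5, 0.2, -0.5]
grip_width: 0.0215
gripper_force: 32.0
clock 26.85 tcp [ 0.3372 -0.3089  0.1298] tilt 0.39 j7 -0.04 | turn -1.398 shift [54.55 35.84  3.94] g 0.0215
```

```bash
python3 -m crank '[[[0,0,0],[0,0,-0.15]],[[0,0,0],[0,0,-0.15]],[[0,0,0],[0,0,-0.15]],[[0,0,0],[0,0,-0.15]],[[0,0,0],[0,0,-0.15]]]'
python3 -m crank '[[[0,0,0],[0,0,-0.15]],[[0,0,0],[0,0,-0.15]],[[0,0,0],[0,0,-0.15]],[[0,0,0],[0,0,-0.15]],[[0,0,0],[0,0,-0.048]]]'
python3 -m crank '[[[3.3,3,0],[0,0,0]],[[3.3,3,0],[0,0,0]],[[3.3,3,0],[0,0,0]],[[3.3,3,0],[0,0,0]],[[3.3,3,0],[0,0,0]]]'
python3 -m crank '[[[3.3,3,0],[0,0,0]],[[3.3,3,0],[0,0,0]],[[3.3,3,0],[0,0,0]],[[3.3,3,0],[0,0,0]],[[3.3,3,0],[0,0,0]]]'
python3 -m crank '[[[4.3,1.2,0],[0,0,0]],[[4.3,1.2,0],[0,0,0]],[[4.3,1.2,0],[0,0,0]],[[4.3,1.2,0],[0,0,0]],[[0,0,0],[0,0,0]]]'
python3 -c "
from h import *
a=np.radians(15.8)
go(.5655-.033*np.cos(a),.3225-.033*np.sin(a),.08,15.8)"
```

```text
clock: 27.35
tcp_pos: [0.3347, -0.3067, 0.1256]
orientation: [-2.587, -1.78, 0.0]
contact_force: [-0.1, 0.7, -1.0]
grip_width: 0.0217
gripper_force: 32.0
clock: 27.85
tcp_pos: [0.3346, -0.3068, 0.1256]
orientation: [-1.888, -2.509, -0.0]
contact_force: [-0.5, -0.1, 0.1]
grip_width: 0.0214
gripper_force: 32.0
clock: 28.35
tcp_pos: [0.4345, -0.1058, 0.1257]
orientation: [-1.895, -2.505, 0.0]
contact_force: [1.3, -1.5, -0.5]
grip_width: 0.0213
gripper_force: 32.0
clock: 28.85
tcp_pos: [0.5338, 0.0937, 0.1255]
orientation: [-1.894, -2.505, 0.002]
contact_force: [0.6, -1.0, -0.1]
grip_width: 0.0211
gripper_force: 32.0
clock: 29.35
tcp_pos: [0.5311, 0.2791, 0.1251]
orientation: [-1.88, -2.513, -0.003]
contact_force: [-0.1, -0.4, -0.2]
grip_width: 0.0217
gripper_force: 32.0
clock 29.35 tcp [0.5311 0.2791 0.1251] tilt 0.21 j7 -0.09 | turn 0.011 shift [3.22 1.2  4.52] g 0.0217
```

```bash
python3 -m crank '[[[3.2,1.1,0],[0,0,0]],[[0,0,2],[0,0,0]],[[0,0,2],[0,0,0]],[[0,0,0],[0,0,0]]]'
python3 - <<'E'
from h import *
a=np.radians(15.8)
go(.5655-.033*np.cos(a),.3225-.033*np.sin(a),.021,15.8)
im,d=optics.grab_frame("side"); cv2.imwrite("pics/s7.png",cv2.resize(im[120:300,180:420,::-1],(720,540)))
E
```

```text
clock: 29.75
tcp_pos: [0.5327, 0.303, 0.0829]
orientation: [-1.893, -2.505, 0.01]
contact_force: [-0.6, -0.7, -1.4]
grip_width: 0.0217
gripper_force: 32.0
clock 29.75 tcp [0.5327 0.303  0.0829] tilt 0.37 j7 -0.12 | turn 0.001 shift [1.   0.43 6.19] g 0.0217
```

View pics/s7.png

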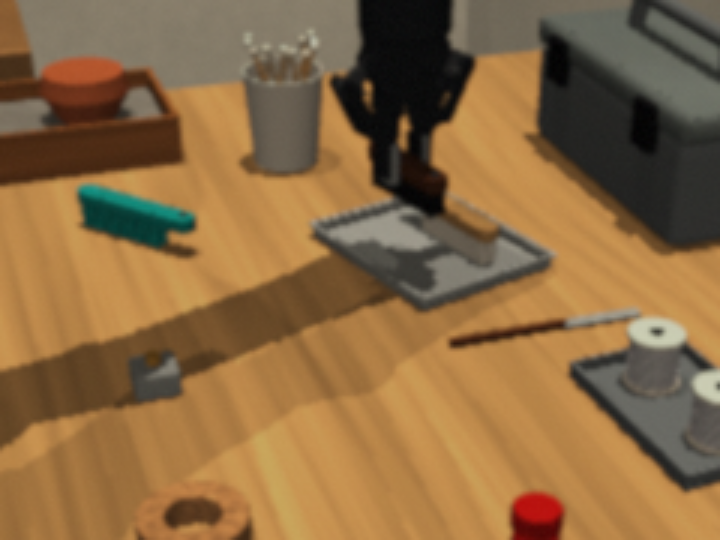

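The dark brush is held at (420,185) over the tray's near half, with the long brush in place. Lowering.

```bash
python3 -m crank '[[[0.7,0.2,2],[0,0,0]],[[0,0,2],[0,0,0]],[[0,0,1.2],[0,0,0]],[[0,0,0.5],[0,0,0]],[[0,0,0],[0,0,0]]]'
python3 -m crank '[[[0,0,0.1],[0,0,0]],[[0,0,0],[0,0,0]]]'
python3 -m crank '[[[0,0,0],[0,0,0]],[[0,0,0],[0,0,0]],[[0,0,0],[0,0,0]],[[0,0,0],[0,0,0]]]' 3.4
python3 -m crank '[[[0,0,-2],[0,0,0]],[[0,0,-3],[0,0,0]],[[0,0,-4],[0,0,0]],[[0,0,-4],[0,0,0]],[[0,0,-4],[0,0,0]]]'
python3 -m crank '[[[4,-3,0],[0,0,0]],[[4,-3,0],[0,0,0]],[[4,-3,0],[0,0,0]],[[4,-3,0],[0,0,0]],[[0,0,0],[0,0,0]]]'
python3 - <<'E'
from h import *
im,d=optics.grab_frame("top"); im=im[:,:,::-1]; cv2.imwrite("pics/t8.png",cv2.resize(im[130:350,130:520],(780,440)))
W=cloud("top",d).reshape(-1,3)
def fit(c,rad,z0,z1):
    w=W[(np.hypot(W[:,0]-c[0],W[:,1]-c[1])<rad)&(W[:,2]>z0)&(W[:,2]<z1)]; q=cv2.minAreaRect((w[:,:2]*1000).astype(np.float32)); return np.median(w[:,2]).round(4),np.round(q[0],1),np.round(q[1],1),round(q[2],1)
a=np.radians(15.8)
print("brush",W[(np.hypot(W[:,0]-.5655,W[:,1]-.3225)<.1)&(W[:,2]>.03)].shape)
for s in(-1,1):
    x=(W[:,0]-.5655)*np.cos(a)+(W[:,1]-.3225)*np.sin(a); y=-(W[:,0]-.5655)*np.sin(a)+(W[:,1]-.3225)*np.cos(a)
    k=(x*s>0)&(abs(x)<.07)&(abs(y)<.085)&(W[:,2]>.028)&(W[:,2]<.06); print(s,np.median(W[k,2]),cv2.minAreaRect((np.c_[x,y][k]*1000).astype(np.float32)))
print(fit((.644,.06),.03,.036,.06),fit((.6515,-.022),.03,.036,.06),fit((.553,-.359),.035,.075,.1),fit((.577,-.276),.03,.06,.08))
E
```

```text
clock: 30.3
tcp_pos: [0.5353, 0.3111, 0.0289]
orientation: [-1.895, -2.505, 0.001]
contact_force: [0.3, -0.1, -0.8]
grip_width: 0.0212
gripper_force: 32.0
clock: 30.5
tcp_pos: [0.5358, 0.3118, 0.0287]
orientation: [1.895, 2.505, 0.002]
contact_force: [0.1, 0.9, -0.6]
grip_width: 0.0214
gripper_force: 32.0
clock: 30.9
tcp_pos: [0.5353, 0.3117, 0.028]
orientation: [-1.895, -2.506, -0.0]
contact_force: [0.8, 0.1, -1.0]
grip_width: 0.0342
gripper_force: 0.0
clock: 31.4
tcp_pos: [0.535, 0.3114, 0.1994]
orientation: [-1.895, -2.506, 0.0]
contact_force: [0.3, 0.1, 0.4]
grip_width: 0.0345
gripper_force: 0.0
clock: 31.9
tcp_pos: [0.3687, 0.4388, 0.1976]
orientation: [-1.877, -2.514, 0.001]
contact_force: [0.6, -0.8, -0.0]
grip_width: 0.0341
gripper_force: 0.0
brush (768, 3)
-1 0.03952348398839267 ((-28.8948917388916, -7.921482086181641), (22.59889793395996, 98.33228302001953), 0.4120739996433258)
1 0.039290593869265394 ((25.326147079467773, 5.375701904296875), (127.78694915771484, 23.23187255859375), 89.8646011352539)
(np.float64(0.0478), array([645. ,  60.1]), array([41. , 41.2]), 88.8) (np.float64(0.0478), array([652.3, -21.9]), array([40.9, 43.3]), 88.3) (np.float64(0.0852), array([ 553.8, -359. ]), array([48.3, 47.1]), 73.5) (np.float64(0.0698), array([ 577. , -274.6]), array([29.6, 28.8]), 43.7)
```

View pics/t8.png

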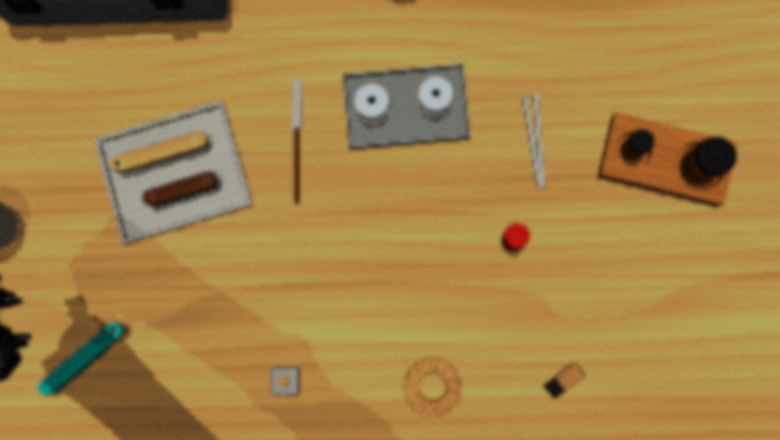

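The top view shows both brushes in the steel tray at (160,150) and (180,188), both spools in the grey tray, and both jars in their wells. Measured heights and positions are all within tolerance, so I'm handing in.

```bash
python3 -m crank '[[[0,0,0],[0,0,0]],[[0,0,0],[0,0,0]],[[0,0,0],[0,0,0]]]' >/dev/null; python3 -c "
from bench import r
print(r.hand_in())"
```

```text
the job is handed in; nothing more can be done
None
```

The job is handed in at about 32 s of the 118 s allowed: the last top view put both brushes, both jars and both spools within the required limits, though the hand-in returned no verdict.

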